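# Swing the loaded larder rack square and leave it standing

### The arm

A 7-joint arm with a two-finger parallel gripper is mounted at the origin on the work surface. World frame = base frame: x ahead of the robot, y to its left, z up, the work surface at z = 0. Lengths are in m, angles in rad, forces in N, time in s.
With the tool pointing down it reaches from about 0.425 to 0.825 m from the base axis. Payload 3.6 kg.
Tool frame: the origin (TCP) lies between the finger pads; the fingertips stand 17 mm ahead of it and the grasp point (between the pads) lies 2 mm behind it (robot.nose_length is the z of the fingertips in the tool frame, in m); z points along the fingers, y is the line along which they close (so a half turn about z gives the same grasp; the last joint's range is limited). The gripper opens to 93 mm and grips with 3 to 60 N. Pads are 15 mm wide; open, the fingers measure 128 mm over their backs; the gripper's body (75 mm by 188 mm) begins 65 mm behind the grasp point.
Start: joints at [1.266, 0.615, -0.013, 1.423, 0.008, 1.103, -0.04], TCP at [0.179, -0.625, 0.236] pointing down, gripper open.
Joint ranges: [-3.12, 3.12], [-0.3, 2.06], [-1.34, 1.32], [0.26, 2.42], [-1.36, 4.5], [0.01, 1.98], [-2.84, 2.84]. Speed limits (rad/s): [2.79, 2.79, 3.14, 3.14, 3.14, 3.14, 3.14].

### API

Orientations are given as a unit quaternion [w, x, y, z].
In Python, from bench import robot gives the robot as it stands.
- The arm moves only by the tool arm_command, never from a script. Its argument "series" is a list of rows, each a list of 7 numbers: the turn, a rotation vector about the tool's x, y, z normalised to -1 to 1, where 1 is 0.5 rad, then the shift along the tool's x, y, z normalised to -1 to 1, where 1 is 0.04 m, then the closure, from 0 (fully open) to 1 (shut). In form: [[rx, ry, rz, tx, ty, tz, hand], ...]. A call has exactly 5 rows; each row shifts and turns the commanded pose from where the row before left it, along the tool's axes as they then stand; what a row does not reach is not made up. A row lasts 1/12 s, in which the tool goes at most 41.7 mm and 7.16 degrees, less where a joint would pass 70% of its speed; a pose out of reach is approached as far as the arm can. A call with a number of a shift or a turn outside -1 to 1 is refused whole. A call with a gripper value outside its range is refused whole. The fingers move at their own pace and stop on an object; "squeeze" is the grip in N (left out, the last holds). Time passes only in rows, so rows that do not move let the fingers close, or fill a call up. It gives the time, the measured TCP pose, the force, the opening and the grip force at its end, in the units of the state.
- robot.get_state(): the state, without advancing time (a new reading comes with each control period).
- robot.grab_frame(name): name is "scene" or "top" or "wrist"; returns a dict with "img" (400x640x3 uint8, red, green, blue), "camera_matrix" (3x3 intrinsics, pixels), "k1" (the pictures are not rectified: a ray, as slopes to the right and down, at radius r is drawn at 1 + k1 r^2 times it, then the intrinsics apply), "T" (4x4, takes a point from camera to world coordinates). Camera axes: x right, y up, looking along -z (the intrinsics and any distortion apply to the point x, -y, -z); pixel columns grow to the right and rows downward; lengths in m; the calibration is good to about 2 mm. A picture is of the moment at which its call begins. There is no depth.
- robot.job_done(): hands the job in; it is judged then, once.
Trained networks look in a picture, given as the dict that the camera call returned (one of the last four; its "shot" number tells which), for a name from the list of things; names that differ only in an ending like _2 or _b are one class to them, and where a whole thing is asked for, a point or a joint stands for the part that bears it (a point fixed in the world has none). Each returns a list of dicts, best first, with "confidence" (0 to 1); they miss things now and then, are a little off and sometimes report something else, mostly with a low value. They report only what shows in the picture. A call takes as long as a camera call.
- robot.look_for(picture, name): "location" ([column, row] in pixels, amid what is visible of it).
- robot.cut_out(picture, name): "region" (400x640 bool, what is visible of it) and "location" ([column, row] in pixels, amid what is visible of it).
The state is a dict: "t": time; "joint_pos": joint angles; "qd": joint speeds; "joint_torque": joint torques, N m; "tcp_pos": TCP position; "orientation": TCP orientation; "contact_force": force on the tool from outside, world axes, zero at the start; "wrist_torque": the same for the moment, N m; "finger_gap": finger opening in m; "finger_force": force on a finger pad.
Only numpy, scipy, OpenCV 4.12 (cv2) and the standard library are available. Lean on these libraries where they do the work, as an engineer would, in place of code of your own. Each camera call takes 0.05 s, during which the arm holds its last target. There are 200 camera calls.

### The job

Swing the heavy canister rack of the worktop larder out until it stands square to the larder's front, straight out from it, so that the shelves behind are free, and leave it there by itself, still and untouched. Push it by its frame, gently, and not by the canisters; it turns almost without friction and does not stop by itself, so do not let it swing fast, bang shut or run against its open stop, and disturb nothing else. Watch it stand still for four seconds before you finish.

Things in the scene. Friction and masses are not known exactly. Their poses are not given: they have to be found in the camera images.
- rack (a joint): angle of the swing-out rack about its upright post, rad: 0 = shut, along the larder's front; grows as its free end swings out towards the robot (anticlockwise from above); pi/2 = square; hard stops at 0 and 2.2. Nominal inertia about the post 0.46 kg m2 (load varies), dry friction 0.0004 N m, damping 0.006 N m s/rad: it coasts for tens of seconds. Starts at rest between 0.45 and 0.82
- pivot (a point): point on the axis of the rack's upright pivot post (radius 11 mm), 146.5 mm above the worktop (mid-height of the wooden rails). The steel bracket holding the post's top, at the larder's side of it and 25 mm round it, reaches 231 mm high
- rack_end (a point): middle of the free end face of the rack, 362 mm from the pivot axis, 146.5 mm high. The rack is a white tray with light wooden rails, from 30 to 362 mm from the axis, 116 mm wide, underside at 25 mm, no handle, too wide to grip. The rails are a flat upright band 125 to 168 mm high: push here, from either side. Its long faces lie 58 mm either side of the line from pivot to rack_end
- larder: low white open-fronted larder unit, 440 mm wide, 200 mm deep, 215 mm high, fixed, differently placed in each run. Origin: foot of the pivot post, at its right-hand end as the robot sees it; z up, x into the larder (away from the robot), y to the left along its front: the shut rack lies along +y. Its front is the plane x = 66 mm, from y = -35 to 405 mm
- oil_bottle: green oil bottle, 64 mm wide, 200 mm high, bystander, origin under its centre
- nut_jar: amber jar with brass lid, 90 mm wide, 120 mm high, bystander, origin under its centre
- tin: food tin, 74 mm wide, 110 mm high, bystander, origin under its centre
- cups: stack of cups, 89 mm wide, 170 mm high, bystander, origin under its centre
- mug: white mug, 84 mm wide, 95 mm high, bystander, origin under its centre
- spice_a: spice jar, 56 mm wide, 100 mm high, standing on the turntable, bystander
- spice_b: spice jar, 56 mm wide, 100 mm high, standing on the turntable, bystander
- lids (a point): top of the middle lid, on the rack's centre line 196 mm from the pivot axis, 183 mm high: three square thick clear canisters with white lids that fill the rack from wall to wall, so no finger fits between. With them the rack weighs about 9.6 kg. Keep off them: no more than a light touch

How it is judged:
By the outcome, as a careful person would: the job done as asked, in the order asked, and still so for the second after the job is handed in, with the robot touching nothing.
It also fails if it takes over 51 s, if anything falls off the work surface, if the arm or the gripper's body presses on something with over 40 N, if the wrist force passes 120 N, or if a joint passes its speed limit or range.

## Working session

There is one attempt and no reset: what is moved stays moved. The work goes in short steps, Python scripts to look and compute and a tool call to move; the robot and the scene stay as the last step left them, time stands still between calls to the robot, and variables do not carry over. Pictures are saved under pics/ and viewed, at most 10 in all, crops included, and the job is handed in when it is done.

Besides the shell and the picture viewer there is one more tool, called as a command line: name --pt "numbers of a row" for each row, then --argument value for the rest. arm_command: Moves the arm, as the interface text tells. Its arguments: {"type":"object","properties":{"series":{"type":"array","items":{"type":"array","items":{"type":"number"}}},"squeeze":{"type":"number"}},"required":["series"]}

```bash
mkdir -p pics; ls; cat > h.py <<'E'
import numpy as np, cv2
from bench import robot
def ray(f,px):
    K=f["camera_matrix"];k1=f["k1"]
    d=np.array([(px[0]-K[0,2])/K[0,0],(px[1]-K[1,2])/K[1,1]]);u=d.copy()
    for _ in range(30): u=d/(1+k1*(u@u))
    T=f["T"];v=T[:3,:3]@np.array([u[0],-u[1],-1.]);return T[:3,3],v/np.linalg.norm(v)
def proj(f,P):
    T=f["T"];p=T[:3,:3].T@(np.asarray(P)-T[:3,3]);u=np.array([p[0],-p[1]])/-p[2]
    u=u*(1+f["k1"]*(u@u));K=f["camera_matrix"];return np.array([K[0,0]*u[0]+K[0,2],K[1,1]*u[1]+K[1,2]])
def atz(f,px,z):
    o,v=ray(f,px);return o+v*(z-o[2])/v[2]
def tri(fs,pxs):
    A=0;b=0
    for f,p in zip(fs,pxs):
        o,v=ray(f,p);M=np.eye(3)-np.outer(v,v);A=A+M;b=b+M@o
    return np.linalg.solve(A,b)
E
python3 - <<'E'
from h import *
np.set_printoptions(precision=4,suppress=True)
fs={n:robot.grab_frame(n) for n in("scene","top")}
for n,f in fs.items():
    cv2.imwrite(f"pics/{n}0.png",f["img"][:,:,::-1]); print(n,f["T"][:3,3])
for nm in["pivot","rack_end","lids","oil_bottle","nut_jar","tin","cups","mug","spice_a","larder"]:
    o=[]
    for n,f in fs.items():
        r=robot.look_for(f,nm); print(nm,n,[(np.round(q["location"]),round(q["confidence"],2)) for q in r[:2]])
        if r:o.append((f,r[0]["location"]))
    if len(o)==2: print("   ",tri(*zip(*o)))
print(robot.get_state()["t"],robot.get_state()["orientation"])
E
```

```text
pics
scene [ 1.1687 -0.5923  0.8836]
top [ 0.4069 -0.0125  1.5788]
pivot scene [(array([362., 277.]), 0.81)]
pivot top [(array([339.,  97.]), 0.65)]
    [ 0.8069 -0.0923  0.1232]
rack_end scene [(array([316., 232.]), 0.74)]
rack_end top [(array([342., 168.]), 0.6)]
    [ 0.6048 -0.091   0.1289]
lids scene [(array([422., 173.]), 0.72), (array([314., 233.]), 0.71)]
lids top [(array([342., 170.]), 0.76)]
    [ 0.6842 -0.0051  0.3599]
oil_bottle scene [(array([142., 284.]), 0.94)]
oil_bottle top [(array([488., 226.]), 0.82)]
    [ 0.4365 -0.5269  0.0865]
nut_jar scene [(array([169., 326.]), 0.87)]
nut_jar top [(array([485., 186.]), 0.66)]
    [ 0.5631 -0.5278  0.0474]
tin scene [(array([226., 336.]), 0.71), (array([367., 277.]), 0.43)]
tin top [(array([457., 148.]), 0.94), (array([136., 253.]), 0.48)]
    [ 0.6788 -0.44    0.0566]
cups scene [(array([334., 167.]), 0.67), (array([422., 173.]), 0.58)]
cups top [(array([168., 169.]), 0.58)]
    [0.5117 0.2522 0.2112]
mug scene [(array([334., 168.]), 0.83)]
mug top [(array([228., 267.]), 0.89)]
    [0.3185 0.2496 0.0437]
spice_a scene [(array([402., 157.]), 0.65), (array([388., 144.]), 0.57)]
spice_a top [(array([147., 219.]), 0.73)]
    [0.4599 0.4886 0.0639]
larder scene [(array([365., 276.]), 0.96), (array([225., 336.]), 0.2)]
larder top [(array([338., 103.]), 0.88)]
    [ 0.7978 -0.0812  0.1098]
1.1 [0.     0.9903 0.1389 0.    ]
```

```bash
python3 - <<'E'
import cv2
for n in("scene","top"):
    i=cv2.imread(f"pics/{n}0.png"); cv2.imwrite(f"pics/{n}0b.png",i[100:400,60:500] if 0 else cv2.resize(i[:300] if n=="top" else i[100:],(800,375)))
E
```

```text
(no output)
```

View pics/top0.png

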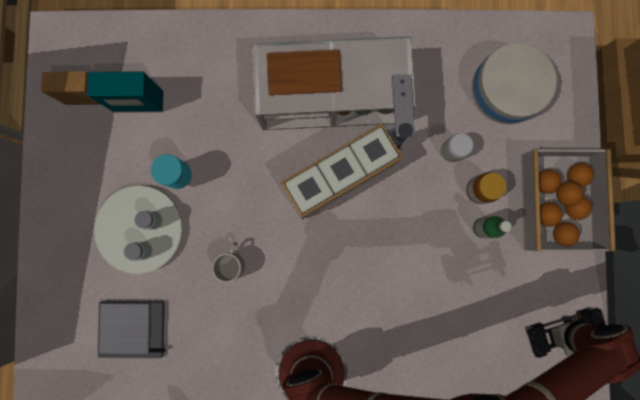

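View pics/scene0.png

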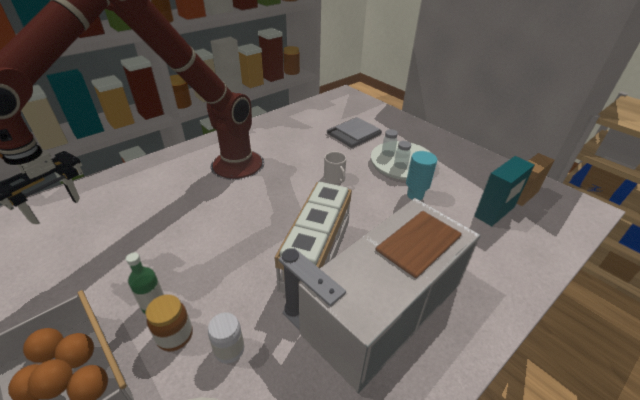

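The top view shows the larder with its front at row ~112. The post top is near (403,130). The rack runs down-left with lids at about (375,150), (342,169) and (309,187), and the bystanders are well clear on both sides. I'll refine this next.

```bash
cat >> h.py <<'E'
def squares(img,th=75):
    # dark squares on the white lids (top view)
    g=cv2.cvtColor(img,cv2.COLOR_RGB2GRAY)
    out=[]
    for c in cv2.findContours(((g<th)*255).astype('uint8'),cv2.RETR_CCOMP,cv2.CHAIN_APPROX_NONE)[0]:
        a=cv2.contourArea(c)
        if 120<a<420:
            (x,y),(w,h),_=cv2.minAreaRect(c)
            if max(w,h)<1.35*min(w,h) and a>.75*w*h and 240<x<460 and 60<y<330: out.append((x,y,a))
    return out
E
python3 - <<'E'
from h import *
np.set_printoptions(precision=4,suppress=True)
f=robot.grab_frame("top"); print(f["camera_matrix"][0],f["k1"])
for th in(65,75,90):
    s=squares(f["img"],th);print(th,np.array(s))
    for x,y,a in s: print(atz(f,(x,y),.183))
for nm in("larder","rack"):
    r=robot.cut_out(f,nm)
    if r:
        m=r[0]["region"].astype('uint8'); c=max(cv2.findContours(m,0,2)[0],key=cv2.contourArea)
        print(nm,r[0]["confidence"],cv2.boxPoints(cv2.minAreaRect(c)))
i=f["img"][20:230,240:440,::-1]; cv2.imwrite("pics/c1.png",cv2.resize(i,None,fx=2.85,fy=2.85,interpolation=cv2.INTER_CUBIC))
E
```

```text
[509.7077   0.     314.6229] -0.040772366344352697
65 [[308.9265 188.0441 160.5   ]
 [341.7941 168.8235 183.    ]
 [374.3154 149.6769 186.5   ]]
[0.5435 0.0056 0.183 ]
[ 0.5968 -0.085   0.183 ]
[ 0.6504 -0.1753  0.183 ]
75 [[308.7    188.1    227.5   ]
 [341.5829 168.785  223.5   ]
 [374.2794 149.6324 223.    ]]
[0.5434 0.0062 0.183 ]
[ 0.597  -0.0845  0.183 ]
[ 0.6505 -0.1752  0.183 ]
90 [[308.7538 188.0692 257.5   ]
 [341.6765 168.7941 256.    ]
 [374.3529 149.5882 254.5   ]]
[0.5435 0.0061 0.183 ]
[ 0.5969 -0.0847  0.183 ]
[ 0.6506 -0.1754  0.183 ]
larder 0.84 [[250.606   43.1197]
 [410.8554  35.1072]
 [419.7108 212.2145]
 [259.4614 220.227 ]]
rack 0.8 [[279.0976 181.189 ]
 [391.4554 115.0057]
 [414.0457 153.3566]
 [301.6879 219.54  ]]
```

View pics/c1.png

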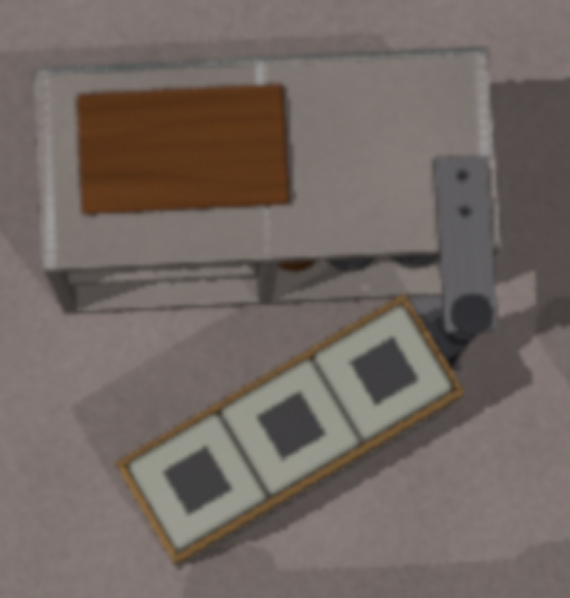

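The crop shows the larder's top front edge from (258,114) to (414,107) in full-image pixels, the back edge from (253,45) to (411,38), and the post top at (405,129.5).

```bash
python3 - <<'E'
from h import *
np.set_printoptions(precision=4,suppress=True)
f=robot.grab_frame("top")
P=lambda x,y,z:atz(f,(240+x/2.85,20+y/2.85),z)
print("post",P(470,312,.231),P(470,312,.22))
for a,b in(((52,268),(497,248)),((38,72),(487,50))):
    A,B=P(*a,.215),P(*b,.215);d=A-B;print(A,B,np.linalg.norm(d),"yaw",np.arctan2(-d[0],d[1]))
A,B=P(52,268,.215),P(38,72,.215);print("left edge",A,B,np.linalg.norm(B-A))
g=cv2.cvtColor(f["img"],cv2.COLOR_RGB2GRAY).astype(float)
for rng in((104,122),(30,50)):
  pts=[]
  for c in range(265,385 if rng[0]>50 else 405,3):
    col=cv2.GaussianBlur(g,(1,3),0)[rng[0]:rng[1],c];d=np.diff(col);k=np.argmin(d) if rng[0]>50 else np.argmax(abs(d));
    pts.append(atz(f,(c,rng[0]+k+.5),.215)[:2])
  pts=np.array(pts)
  vx,vy,x0,y0=cv2.fitLine(pts.astype(np.float32),cv2.DIST_HUBER,0,.001,.001).ravel();s=np.sign(vy);print("yaw fit",np.arctan2(-vx*s,vy*s),"pt",x0,y0)
print(robot.get_state()["t"])
E
```

```text
post [ 0.697  -0.2525  0.231 ] [ 0.6993 -0.2545  0.22  ]
[0.7429 0.1435 0.215 ] [ 0.7627 -0.2822  0.215 ] 0.42619721573693503 yaw 0.04653035138533909
[0.9364 0.1593 0.215 ] [ 0.9588 -0.2761  0.215 ] 0.43594905672941714 yaw 0.05152331729251906
left edge [0.7429 0.1435 0.215 ] [0.9364 0.1593 0.215 ] 0.19413640232760165
yaw fit 0.043984488 pt 0.75151366 -0.029314453
yaw fit 0.072046116 pt 0.9513817 -0.121544406
1.3
```

arm_command --pt "0 0 0.09 0 0 -0.27 1" --pt "0 0 0.09 0 0 -0.27 1" --pt "0 0 0.09 0 0 -0.27 1" --pt "0 0 0.094 0 0 -0.27 1" --pt "0 0 0.094 0 0 -0.27 1" --squeeze 5

```text
t: 1.72
tcp_pos: [0.1789, -0.6248, 0.2902]
orientation: [-0.0, 1.0, 0.024, 0.0]
contact_force: [-0.6, 0.8, -0.2]
finger_gap: 0.0641
finger_force: 0.0
```

arm_command --pt "0 0 0 0.3 -0.4 0 1" --pt "0 0 0 0.5 -0.62 0 1" --pt "0 0 0 0.5 -0.62 0 1" --pt "0 0 0 0.5 -0.62 0 1" --pt "0 0 0 0.5 -0.62 0 1"

```text
t: 2.13
tcp_pos: [0.2657, -0.504, 0.2897]
orientation: [0.0, 1.0, 0.025, 0.0]
contact_force: [0.1, 0.5, 0.1]
finger_gap: 0.0309
finger_force: 0.0
```

arm_command --pt "0 0 0 0.5 -0.62 0 1" --pt "0 0 0 0.5 -0.62 0 1" --pt "0 0 0 0.5 -0.62 0 1" --pt "0 0 0 0.5 -0.62 0 1" --pt "0 0 0 0.5 -0.62 0 1"

```text
t: 2.55
tcp_pos: [0.3595, -0.3751, 0.2899]
orientation: [0.0, 1.0, 0.025, 0.0]
contact_force: [0.1, -1.0, 0.4]
finger_gap: 0.0014
finger_force: 0.0
```

arm_command --pt "0 0 0 0.5 -0.62 0 1" --pt "0 0 0 0.5 -0.62 0 1" --pt "0 0 0 0.5 -0.62 0 1" --pt "0 0 0 0.5 -0.62 0 1" --pt "0 0 0 0.5 -0.62 0 1"

```text
t: 2.97
tcp_pos: [0.4532, -0.2462, 0.29]
orientation: [0.0, 1.0, 0.025, 0.0]
contact_force: [0.7, -0.5, 0.5]
finger_gap: 0.0007
finger_force: 0.0
```

arm_command --pt "0 0 0 0.51 -0.64 0 1" --pt "0 0 0 0.51 -0.64 0 1" --pt "0 0 0 0.51 -0.64 0 1" --pt "0 0 0 0.51 -0.64 0 1" --pt "0 0 0 0.51 -0.64 0 1"

```text
t: 3.38
tcp_pos: [0.5487, -0.1133, 0.2899]
orientation: [0.0, 1.0, 0.025, 0.0]
contact_force: [0.1, 0.0, 0.1]
finger_gap: 0.0006
finger_force: 0.0
```

arm_command --pt "0 0 0 0.51 -0.64 0 1" --pt "0 0 0 0.51 -0.64 0 1" --pt "0 0 0 0.51 -0.64 0 1" --pt "0 0 0 0.51 -0.64 0 1" --pt "0 0 0 0.51 -0.64 0 1"

```text
t: 3.8
tcp_pos: [0.6442, 0.0196, 0.2898]
orientation: [0.0, 1.0, 0.025, 0.0]
contact_force: [0.5, -0.3, -0.3]
finger_gap: 0.0004
finger_force: 0.0
```

arm_command --pt "0 0 0 0 0 0.4 1" --pt "0 0 0 0 0 0.8 1" --pt "0 0 0 0 0 0.8 1" --pt "0 0 0 0 0 0.8 1" --pt "0 0 0 0 0 0.65 1"

```text
t: 4.22
tcp_pos: [0.6426, 0.0182, 0.1494]
orientation: [0.0, 1.0, 0.025, -0.001]
contact_force: [-0.2, -0.4, 0.3]
finger_gap: 0.0001
finger_force: 0.0
```

```bash
cat > plan.py <<'E'
import numpy as np
piv=np.array([.6968,-.253]);R=np.array([[np.cos(.05),-np.sin(.05)],[np.sin(.05),np.cos(.05)]])
L=lambda w:R.T@(np.array(w)[:2]-piv)      # world -> larder
def P(th,r=.261,side=1):
    e=np.array([-np.sin(th),np.cos(th)]);n=np.array([np.cos(th),np.sin(th)])
    c=.0075*abs(n[0])+.0175*abs(n[1]);return r*e+side*(.058+c)*n
def angle(p,side=1):   # rack angle at which it touches a finger at larder point p
    ths=np.linspace(.2,2.1,4000);g=[np.dot(p,[np.cos(t),np.sin(t)])-side*(.058+.0075*abs(np.cos(t))+.0175*abs(np.sin(t))) for t in ths]
    return ths[np.argmin(np.abs(g))]
E
python3 - <<'E'
from plan import *
p=L([.6426,.0182]);r=.261;th=angle(p);print(p,th)
w=0;cur=p.copy();k=0
while th<1.1:
    wt=.12 if th<.52 else .2
    w=min(wt,w+.02);th+=w/12
    q=P(th);d=(q-cur)/.04;d=np.round([d[0],-d[1]],2);cur=cur+np.array([d[0],-d[1]])*.04
    k+=1;print(d.tolist(),end=" ");
    if k%5==0:print(round(th,3))
E
```

```text
[-0.04057791  0.27356994] 0.4100025006251563
[0.05, 0.14] [-0.02, 0.0] [-0.03, 0.01] [-0.05, 0.0] [-0.05, 0.01] 0.435
[-0.06, 0.01] [-0.07, 0.01] [-0.06, 0.01] [-0.06, 0.02] [-0.07, 0.01] 0.485
[-0.06, 0.01] [-0.06, 0.02] [-0.07, 0.01] [-0.06, 0.02] [-0.07, 0.01] 0.537
[-0.09, 0.03] [-0.09, 0.02] [-0.11, 0.03] [-0.1, 0.03] [-0.1, 0.04] 0.615
[-0.11, 0.04] [-0.1, 0.03] [-0.1, 0.04] [-0.1, 0.04] [-0.1, 0.05] 0.698
[-0.11, 0.04] [-0.09, 0.05] [-0.1, 0.04] [-0.1, 0.05] [-0.1, 0.06] 0.782
[-0.1, 0.05] [-0.09, 0.05] [-0.1, 0.06] [-0.09, 0.06] [-0.1, 0.06] 0.865
[-0.09, 0.06] [-0.09, 0.06] [-0.09, 0.07] [-0.09, 0.06] [-0.09, 0.07] 0.948
[-0.09, 0.07] [-0.08, 0.07] [-0.09, 0.07] [-0.09, 0.08] [-0.08, 0.07] 1.032
[-0.08, 0.08] [-0.08, 0.08] [-0.08, 0.07] [-0.08, 0.09] [-0.08, 0.08] 1.115
```

arm_command --pt "0 0 0 0 0 0 1" --pt "0 0 0 -0.03 0 0 1" --pt "0 0 0 -0.05 0.01 0 1" --pt "0 0 0 -0.06 0.01 0 1" --pt "0 0 0 -0.07 0.01 0 1"

```text
t: 4.63
tcp_pos: [0.6362, 0.0167, 0.154]
orientation: [-0.0, 1.0, 0.025, 0.002]
contact_force: [0.1, -0.0, 0.0]
finger_gap: 0.0007
finger_force: 0.0
```

arm_command --pt "0 0 0 -0.07 0.01 0 1" --pt "0 0 0 -0.07 0.01 0 1" --pt "0 0 0 -0.07 0.01 0 1" --pt "0 0 0 -0.07 0.02 0 1" --pt "0 0 0 -0.07 0.02 0 1"

```text
t: 5.05
tcp_pos: [0.6222, 0.0136, 0.1522]
orientation: [-0.0, 1.0, 0.025, 0.002]
contact_force: [1.2, 0.6, -0.6]
finger_gap: 0.0006
finger_force: 0.9
```

arm_command --pt "0 0 0 -0.07 0.02 0 1" --pt "0 0 0 -0.07 0.02 0 1" --pt "0 0 0 -0.07 0.02 0 1" --pt "0 0 0 -0.07 0.02 0 1" --pt "0 0 0 -0.07 0.02 0 1"

```text
t: 5.47
tcp_pos: [0.6068, 0.0082, 0.1515]
orientation: [0.0, 1.0, 0.025, -0.0]
contact_force: [0.0, 0.7, -0.7]
finger_gap: 0.0006
finger_force: 0.0
```

arm_command --pt "0 0 0 -0.08 0.02 0 1" --pt "0 0 0 -0.09 0.03 0 1" --pt "0 0 0 -0.09 0.03 0 1" --pt "0 0 0 -0.1 0.03 0 1" --pt "0 0 0 -0.1 0.04 0 1"

```text
t: 5.88
tcp_pos: [0.589, 0.0015, 0.1517]
orientation: [-0.0, 1.0, 0.025, -0.0]
contact_force: [-0.0, 0.8, -0.5]
finger_gap: 0.0004
finger_force: 0.0
```

arm_command --pt "0 0 0 -0.1 0.04 0 1" --pt "0 0 0 -0.1 0.04 0 1" --pt "0 0 0 -0.1 0.04 0 1" --pt "0 0 0 -0.1 0.04 0 1" --pt "0 0 0 -0.1 0.05 0 1"

```text
t: 6.3
tcp_pos: [0.5695, -0.0079, 0.1517]
orientation: [-0.0, 1.0, 0.025, 0.0]
contact_force: [-0.3, -0.2, -0.6]
finger_gap: 0.0006
finger_force: 0.0
```

arm_command --pt "0 0 0 -0.1 0.04 0 1" --pt "0 0 0 -0.1 0.05 0 1" --pt "0 0 0 -0.1 0.05 0 1" --pt "0 0 0 -0.1 0.05 0 1" --pt "0 0 0 -0.1 0.05 0 1"

```text
t: 6.72
tcp_pos: [0.55, -0.0187, 0.1517]
orientation: [-0.0, 1.0, 0.025, 0.0]
contact_force: [0.3, 0.0, 0.3]
finger_gap: -0.0
finger_force: 0.0
```

arm_command --pt "0 0 0 -0.1 0.05 0 1" --pt "0 0 0 -0.1 0.05 0 1" --pt "0 0 0 -0.1 0.06 0 1" --pt "0 0 0 -0.09 0.06 0 1" --pt "0 0 0 -0.1 0.06 0 1"

```text
t: 7.13
tcp_pos: [0.531, -0.0309, 0.1517]
orientation: [-0.0, 1.0, 0.025, 0.0]
contact_force: [-0.9, 0.5, 0.4]
finger_gap: 0.0007
finger_force: 0.0
```

```bash
cat >> plan.py <<'E'
def rackang(f):
    from h import squares,atz
    s=[L(atz(f,q[:2],.183)) for q in squares(f["img"],90)]
    return [(round(float(np.arctan2(-q[0],q[1])),3),round(float(np.hypot(*q)),3)) for q in s]
E
python3 - <<'E'
from h import *;from plan import *
f=robot.grab_frame("top");s=robot.get_state();print(s["t"],rackang(f),angle(L(s["tcp_pos"])),L(s["tcp_pos"]),s["contact_force"])
E
```

```text
7.1833 [(0.891, 0.091)] 0.8741935483870968 [-0.15546458  0.22940166] [-1.89570524 -1.39942752  0.13061223]
```

arm_command --pt "0 0 0 0.1 -0.05 -0.6 1" --pt "0 0 0 0 0 -0.9 1" --pt "0 0 0 0 0 -0.75 1" --pt "0 0 0 -0.27 0.6 0 1" --pt "0 0 0 -0.27 0.95 0 1"

```text
t: 7.6
tcp_pos: [0.5188, -0.0869, 0.2442]
orientation: [-0.001, 1.0, 0.03, 0.003]
contact_force: [-0.3, -0.1, -0.4]
finger_gap: 0.0007
finger_force: 0.0
```

arm_command --pt "0 0 0 -0.27 0.95 0 1" --pt "0 0 0 -0.27 0.95 0 1" --pt "0 0 0 -0.27 0.95 0 1" --pt "0 0 0 -0.27 0.95 0 1" --pt "0 0 0 -0.27 0.95 0 1"

```text
t: 8.02
tcp_pos: [0.4715, -0.2856, 0.2418]
orientation: [0.0, 1.0, 0.025, 0.0]
contact_force: [0.0, -0.6, -0.2]
finger_gap: 0.0008
finger_force: 0.0
```

arm_command --pt "0 0 0 -0.27 0.95 0 1" --pt "0 0 0 -0.2 0.9 0 1" --pt "0 0 0 0 0.1 0.75 1" --pt "0 0 0 0 0 0.8 1" --pt "0 0 0 0 0 0.7 1"

```text
t: 8.43
tcp_pos: [0.4566, -0.3639, 0.1504]
orientation: [0.0, 1.0, 0.024, 0.0]
contact_force: [0.6, 0.5, -0.5]
finger_gap: 0.0005
finger_force: 0.0
```

```bash
cat > look.py <<'E'
from h import *;from plan import *
f=robot.grab_frame("top");s=robot.get_state();p=L(s["tcp_pos"]);print(s["t"],rackang(f),"finger stop angle",angle(p,-1),p,s["tcp_pos"],s["contact_force"])
E
python3 look.py;python3 look.py
```

```text
8.4833 [(1.129, 0.301), (1.13, 0.196), (1.134, 0.091)] finger stop angle 1.6481620405101276 [-0.2482318  -0.09549681] [ 0.45365127 -0.36078388  0.14460416] [-2.22938522  1.3192319  -3.42158906]
8.5333 [(1.14, 0.301), (1.14, 0.196), (1.145, 0.091)] finger stop angle 1.6481620405101276 [-0.24764416 -0.09546477] [ 0.45423658 -0.36072251  0.14714047] [-1.58624293  0.47123766  0.40114838]
```

```bash
python3 - <<'E'
from plan import *
cur=L([.4543,-.3610]);r=.245;seq=[]
for k in range(1,41):
    if k<=6: q=cur0+(P(1.40,r,-1)-cur0)*k/6 if k>1 else (cur0:=cur.copy())+(P(1.40,r,-1)-cur)*1/6; th=1.40;w=0
    elif k<=11: q=P(1.40,r,-1)
    else:
        w=min(.14,w+.04) if k<17 else max(0,w-.0068)
        th+=w/12;q=P(th,r,-1)
    d=(q-cur)/.04;d=np.round([d[0],-d[1]],2);cur=cur+np.array([d[0],-d[1]])*.04
    print(d.tolist(),end=" ")
    if k%5==0:print("finger",round(th,3),"rack free",round(1.151+.0163*k,3),round(w,3))
E
```

```text
[-0.03, -0.26] [-0.03, -0.26] [-0.03, -0.25] [-0.02, -0.26] [-0.03, -0.26] finger 1.4 rack free 1.232 0
[-0.03, -0.26] [-0.0, 0.0] [-0.0, 0.0] [-0.0, 0.0] [-0.0, 0.0] finger 1.4 rack free 1.314 0
[-0.0, 0.0] [0.0, 0.02] [0.01, 0.04] [0.01, 0.07] [0.01, 0.07] finger 1.432 rack free 1.395 0.14
[0.01, 0.07] [0.01, 0.07] [0.02, 0.06] [0.01, 0.06] [0.01, 0.06] finger 1.484 rack free 1.477 0.113
[0.02, 0.06] [0.01, 0.05] [0.01, 0.04] [0.01, 0.05] [0.01, 0.04] finger 1.523 rack free 1.558 0.079
[0.01, 0.03] [0.01, 0.04] [0.01, 0.02] [0.01, 0.03] [0.0, 0.02] finger 1.547 rack free 1.64 0.045
[0.01, 0.02] [0.0, 0.02] [0.01, 0.01] [-0.0, 0.01] [-0.0, 0.0] finger 1.557 rack free 1.721 0.011
[0.0, 0.01] [0.0, -0.0] [0.0, -0.0] [0.0, -0.0] [0.0, -0.0] finger 1.558 rack free 1.803 0
```

arm_command --pt "0 0 0 -0.03 -0.26 0 1" --pt "0 0 0 -0.03 -0.26 0 1" --pt "0 0 0 -0.03 -0.26 0 1" --pt "0 0 0 -0.03 -0.26 0 1" --pt "0 0 0 -0.03 -0.26 0 1"

```text
t: 8.95
tcp_pos: [0.4494, -0.3096, 0.1532]
orientation: [0.001, 1.0, 0.026, 0.001]
contact_force: [0.8, -0.2, -0.0]
finger_gap: 0.0004
finger_force: 0.0
```

arm_command --pt "0 0 0 -0.03 -0.24 0 1" --pt "0 0 0 0 0 0 1" --pt "0 0 0 0 0 0 1" --pt "0 0 0 0 0 0 1" --pt "0 0 0 0 0 0 1"

```text
t: 9.37
tcp_pos: [0.4471, -0.3023, 0.1517]
orientation: [0.0, 1.0, 0.024, 0.0]
contact_force: [-0.1, 0.7, -0.1]
finger_gap: 0.0004
finger_force: 0.0
```

```bash
python3 look.py
```

```text
9.4167 [(1.301, 0.301), (1.3, 0.091)] finger stop angle 1.4106026506626657 [-0.25190604 -0.03678911] [ 0.44704747 -0.30233319  0.15159299] [ 0.03775313 -0.45613883 -0.29366596]
```

arm_command --pt "0 0 0 0 0 0 1" --pt "0 0 0 0 0.02 0 1" --pt "0 0 0 0.01 0.04 0 1" --pt "0 0 0 0.01 0.05 0 1" --pt "0 0 0 0.01 0.06 0 1"

```text
t: 9.83
tcp_pos: [0.4487, -0.3085, 0.1516]
orientation: [-0.0, 1.0, 0.025, 0.0]
contact_force: [0.5, 0.1, -0.4]
finger_gap: 0.0007
finger_force: 0.0
```

arm_command --pt "0 0 0 0.01 0.06 0 1" --pt "0 0 0 0.01 0.06 0 1" --pt "0 0 0 0.01 0.06 0 1" --pt "0 0 0 0.01 0.06 0 1" --pt "0 0 0 0.01 0.06 0 1"

```text
t: 10.25
tcp_pos: [0.4513, -0.3204, 0.1516]
orientation: [-0.0, 1.0, 0.025, 0.0]
contact_force: [0.2, -0.2, -0.8]
finger_gap: 0.0007
finger_force: 0.0
```

arm_command --pt "0 0 0 0.01 0.06 0 1" --pt "0 0 0 0.01 0.05 0 1" --pt "0 0 0 0.01 0.05 0 1" --pt "0 0 0 0.01 0.05 0 1" --pt "0 0 0 0.01 0.05 0 1"

```text
t: 10.67
tcp_pos: [0.454, -0.331, 0.1517]
orientation: [0.0, 1.0, 0.025, 0.0]
contact_force: [1.2, -2.2, -1.6]
finger_gap: 0.0005
finger_force: 0.7
```

```bash
python3 look.py
```

```text
10.7167 [(1.535, 0.092)] finger stop angle 1.5350837709427356 [-0.24621537 -0.0669747 ] [ 0.45423968 -0.33219664  0.15179752] [ 1.77391031 -4.35009007 -2.3218837 ]
```

arm_command --pt "0 0 0 0 0.04 0 1" --pt "0 0 0 0 0.03 0 1" --pt "0 0 0 0 0.03 0 1" --pt "0 0 0 0 0.03 0 1" --pt "0 0 0 0 0.02 0 1"

```text
t: 11.13
tcp_pos: [0.454, -0.3362, 0.1516]
orientation: [-0.0, 1.0, 0.025, -0.0]
contact_force: [-0.6, 0.4, -0.5]
finger_gap: 0.0007
finger_force: 0.0
```

arm_command --pt "0 0 0 0 0.02 0 1" --pt "0 0 0 0 0.02 0 1" --pt "0 0 0 0 0.01 0 1" --pt "0 0 0 0 0.01 0 1" --pt "0 0 0 0 0 0 1"

```text
t: 11.55
tcp_pos: [0.4542, -0.3388, 0.1516]
orientation: [-0.0, 1.0, 0.025, -0.0]
contact_force: [0.2, -0.2, -0.3]
finger_gap: 0.0002
finger_force: 0.0
```

```bash
python3 look.py;for i in 1 2 3; do python3 look.py; done
```

```text
11.6 [(1.55, 0.092)] finger stop angle 1.5626406601650413 [-0.24661677 -0.07356968] [ 0.45416839 -0.33880344  0.15166814] [ 1.1964419   0.23782601 -0.58138653]
11.65 [(1.55, 0.092)] finger stop angle 1.5626406601650413 [-0.24663049 -0.07352493] [ 0.45415245 -0.33875943  0.15165858] [ 0.0235869   0.00474342 -1.24478637]
11.7 [(1.55, 0.092)] finger stop angle 1.5621655413853464 [-0.24658097 -0.07347018] [ 0.45419917 -0.33870227  0.15164293] [ 0.24464265 -0.05365305  0.16689146]
11.75 [(1.55, 0.092)] finger stop angle 1.5621655413853464 [-0.24658559 -0.07347382] [ 0.45419473 -0.33870614  0.15163711] [ 0.23300339 -0.1671929   0.22998545]
```

arm_command --pt "0 0 0 0 0.02 0 1" --pt "0 0 0 0 0.01 0 1" --pt "0 0 0 0 0 0 1" --pt "0 0 0 0 0 0 1" --pt "0 0 0 0 0 0 1"

```text
t: 12.17
tcp_pos: [0.4543, -0.34, 0.1517]
orientation: [-0.0, 1.0, 0.025, 0.0]
contact_force: [0.7, 0.1, -0.3]
finger_gap: 0.0003
finger_force: 0.0
```

arm_command --pt "0 0 0 0 0 0 1" --pt "0 0 0 0 0 0 1" --pt "0 0 0 0 0 0 1" --pt "0 0 0 0 0 0 1" --pt "0 0 0 0 0 0 1"

```text
t: 12.58
tcp_pos: [0.4542, -0.34, 0.1517]
orientation: [-0.0, 1.0, 0.025, -0.0]
contact_force: [-0.7, 0.3, 0.1]
finger_gap: 0.0006
finger_force: 0.0
```

```bash
python3 look.py; python3 - <<'E'
from h import *
for n in("top","wrist"):
    f=robot.grab_frame(n);i=f["img"][:,:,::-1]
    cv2.imwrite(f"pics/{n}2.png",cv2.resize(i[60:260,260:480],None,fx=2.7,fy=2.7) if n=="top" else i)
E
```

```text
12.6333 [(1.55, 0.092)] finger stop angle 1.5678669667416856 [-0.24659811 -0.0747525 ] [ 0.45424614 -0.33998385  0.15167669] [ 0.36813143 -0.78952834  0.77869041]
```

View pics/top2.png

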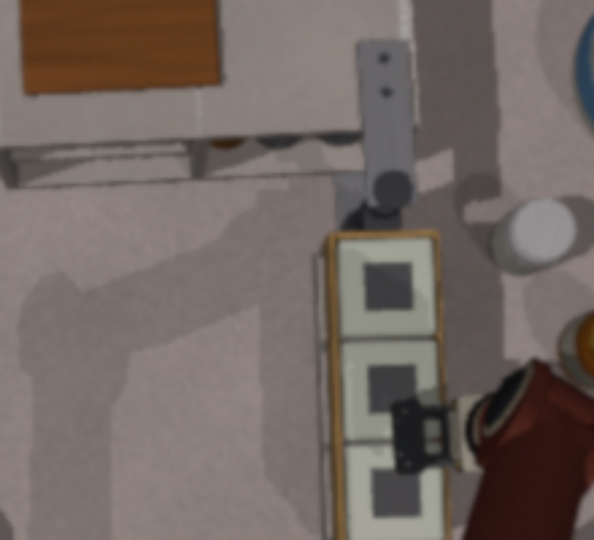

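The rack stands almost square at 1.55 and hasn't moved for a second. Its squares are at about (389,286), (392,388) and (396,490) in the crop, and the gripper is just to the right. I'll draw back and watch it.

arm_command --pt "0 0 0 0 0.1 0 1" --pt "0 0 0 0 0.3 0 1" --pt "0 0 0 0 0.3 -0.5 1" --pt "0 0 0 -0.2 0.3 -0.9 1" --pt "0 0 0 -0.3 0.8 -0.9 1"

```text
t: 13.15
tcp_pos: [0.4408, -0.4058, 0.2389]
orientation: [-0.002, 1.0, 0.027, 0.0]
contact_force: [1.4, -0.7, -0.4]
finger_gap: 0.0004
finger_force: 0.0
```

arm_command --pt "0 0 0 -0.4 0.8 0 1" --pt "0 0 0 -0.4 0.8 0 1" --pt "0 0 0 -0.4 0.8 0 1" --pt "0 0 0 -0.4 0.8 0 1" --pt "0 0 0 0 0 0 1"

```text
t: 13.57
tcp_pos: [0.3735, -0.5486, 0.2372]
orientation: [0.004, 1.0, 0.018, -0.003]
contact_force: [-1.5, -0.4, -0.1]
finger_gap: 0.0003
finger_force: 0.0
```

```bash
python3 look.py; for i in 1 2 3 4 5 6 7 8 9 ; do python3 -c "
from bench import robot
robot.grab_frame('wrist')"; done; python3 look.py
```

```text
13.6167 [(1.548, 0.301), (1.555, 0.196), (1.55, 0.092)] finger stop angle 2.0809952488122034 [-0.33444601 -0.2752788 ] [ 0.37653016 -0.54465011  0.23714102] [-0.08959961 -0.03572262  0.68798653]
14.1167 [(1.548, 0.301), (1.555, 0.196), (1.555, 0.091)] finger stop angle 2.075293823455864 [-0.32808152 -0.26904393] [ 0.38257509 -0.53810494  0.23811005] [-0.43771601 -0.09221421  0.00288222]
```

```bash
python3 - <<'E'
from h import *;from plan import *
for n in("top","scene"):
    f=robot.grab_frame(n);g=cv2.cvtColor(f["img"],cv2.COLOR_RGB2GRAY)
    for l in cv2.createLineSegmentDetector(cv2.LSD_REFINE_ADV).detect(g)[0].reshape(-1,2,2):
        for z in(.215,.0,.168):
            a,b=[L(atz(f,q,z)) for q in l];d=b-a;ln=np.hypot(*d)
            if ln<.09: continue
            m=(a+b)/2
            an=np.arctan2(d[1],d[0])%(np.pi/2);an=an-np.pi/2 if an>.8 else an
            ok=(-.05<m[0]<.29 and -.06<m[1]<.43) if z<.1 or z>.2 else (-.4<m[0]<-.0 and abs(m[1])<.08)
            if abs(an)<.12 and ok: print(n,z,"mid",m.round(3),"len",ln.round(3),"skew",an.round(4),"long" if abs(d[0])<abs(d[1]) else "deep")
f=robot.grab_frame("top");s=[atz(f,q[:2],.183)[:2] for q in squares(f["img"],90)];print(np.array(s));d=s[-1]-s[0];print(np.arctan2(d[1],d[0])); print(robot.get_state()["t"],rackang(f))
E
```

```text
top 0.168 mid [-0.302 -0.042] len 0.093 skew -0.0262 deep
top 0.215 mid [0.238 0.265] len 0.197 skew -0.0049 long
top 0.215 mid [0.066 0.215] len 0.379 skew -0.0046 long
top 0.0 mid [0.121 0.209] len 0.438 skew -0.0046 long
top 0.168 mid [-0.088 -0.048] len 0.099 skew -0.0148 deep
top 0.168 mid [-0.138 -0.004] len 0.091 skew -0.0251 long
top 0.168 mid [-0.196 -0.044] len 0.091 skew -0.0171 deep
top 0.168 mid [-0.195  0.052] len 0.31 skew -0.0227 deep
top 0.168 mid [-0.245 -0.   ] len 0.09 skew -0.0395 long
top 0.215 mid [0.117 0.262] len 0.198 skew 0.0015 long
top 0.0 mid [0.179 0.263] len 0.23 skew 0.0015 long
top 0.215 mid [0.177 0.161] len 0.11 skew -0.0033 deep
top 0.0 mid [0.249 0.146] len 0.127 skew -0.0033 deep
top 0.168 mid [-0.147 -0.003] len 0.091 skew -0.0181 long
top 0.215 mid [ 0.149 -0.035] len 0.156 skew 0.0214 deep
top 0.215 mid [0.176 0.366] len 0.113 skew 0.0008 deep
top 0.0 mid [0.247 0.383] len 0.131 skew 0.0008 deep
top 0.215 mid [0.02  0.319] len 0.126 skew -0.0188 long
top 0.0 mid [0.066 0.33 ] len 0.146 skew -0.0188 long
top 0.168 mid [-0.249  0.069] len 0.187
[... 1541 characters left out ...]
 len 0.106 skew -0.0049 deep
scene 0.168 mid [-0.267  0.015] len 0.091 skew 0.0089 long
scene 0.168 mid [-0.2   -0.039] len 0.093 skew -0.0461 deep
scene 0.168 mid [-0.215 -0.055] len 0.096 skew -0.0208 deep
scene 0.168 mid [-0.093 -0.058] len 0.124 skew -0.0212 deep
scene 0.0 mid [0.263 0.301] len 0.175 skew -0.014 long
scene 0.0 mid [0.263 0.088] len 0.229 skew 0.0186 long
scene 0.215 mid [0.175 0.177] len 0.109 skew 0.003 deep
scene 0.0 mid [0.085 0.351] len 0.144 skew 0.003 deep
scene 0.0 mid [ 0.163 -0.03 ] len 0.173 skew 0.0 deep
[[ 0.39558245 -0.26121043]
 [ 0.50101316 -0.259786  ]
 [ 0.60616845 -0.25605815]]
0.02446148402657394
14.2667 [(1.548, 0.301), (1.555, 0.196), (1.555, 0.091)]
```

arm_command --pt "0 0 0 0.1 -0.4 0 1" --pt "0 0 0 0.1 -0.8 0 1" --pt "0 0 0 0.1 -0.8 0 1" --pt "0 0 0 0.1 -0.8 0 1" --pt "0 0 0 0.1 -0.8 0 1"

```text
t: 14.68
tcp_pos: [0.3948, -0.3925, 0.238]
orientation: [0.0, 1.0, 0.025, 0.0]
contact_force: [0.1, -0.2, 0.2]
finger_gap: 0.0005
finger_force: 0.0
```

arm_command --pt "0 0 0 0.1 -0.8 0 1" --pt "0 0 0 0.1 -0.8 0 1" --pt "0 0 0 0.1 -0.8 0 1" --pt "0 0 0 0.1 -0.8 0 1" --pt "0 0 0 0.1 -0.8 0 1"

```text
t: 15.1
tcp_pos: [0.4068, -0.2316, 0.2382]
orientation: [0.0, 1.0, 0.025, 0.0]
contact_force: [0.5, -0.4, -0.4]
finger_gap: 0.0
finger_force: 0.0
```

arm_command --pt "0 0 0 0.1 -0.8 0 1" --pt "0 0 0 0.1 -0.6 0 1" --pt "0 0 0 0 -0.2 0 1" --pt "0 0 0 0 0 0 1" --pt "0 0 0 0 0 0 1"

```text
t: 15.52
tcp_pos: [0.4116, -0.1699, 0.2381]
orientation: [0.001, 1.0, 0.025, 0.0]
contact_force: [0.4, 0.3, 0.7]
finger_gap: 0.0005
finger_force: 0.0
```

```bash
python3 look.py; python3 -c "
from bench import robot
print(robot.get_state()['orientation'])"
```

```text
15.5667 [(1.555, 0.199), (1.553, 0.091)] finger stop angle 0.97871967991998 [-0.28086568  0.09648224] [ 0.41146322 -0.17067577  0.23800571] [0.84840562 0.16651189 0.64838345]
[6.50879575e-04 9.99719652e-01 2.36680466e-02 1.33056857e-04]
```

arm_command --pt "0 0 0 0 0 0.5 1" --pt "0 0 0 0 0 0.7 1" --pt "0 0 0 0 0 0.6 1" --pt "0 0 0 0 0 0.35 1" --pt "0 0 0 0 0 0 1"

```text
t: 15.98
tcp_pos: [0.4093, -0.1703, 0.1492]
orientation: [-0.001, 1.0, 0.023, -0.003]
contact_force: [-0.2, -0.1, 0.0]
finger_gap: 0.0008
finger_force: 0.0
```

arm_command --pt "0 0 0 0 0.04 0 1" --pt "0 0 0 0 0.08 0 1" --pt "0 0 0 0 0.08 0 1" --pt "0 0 0 0 0.04 0 1" --pt "0 0 0 0 0.02 0 1"

```text
t: 16.4
tcp_pos: [0.4126, -0.1801, 0.1527]
orientation: [0.001, 1.0, 0.024, 0.001]
contact_force: [0.3, 0.1, -0.1]
finger_gap: 0.0011
finger_force: 0.0
```

arm_command --pt "0 0 0 0 0.01 0 1" --pt "0 0 0 0 0.006 0 1" --pt "0 0 0 0 0.006 0 1" --pt "0 0 0 0 0.006 0 1" --pt "0 0 0 0 0.006 0 1"

```text
t: 16.82
tcp_pos: [0.4122, -0.1804, 0.1519]
orientation: [-0.0, 1.0, 0.025, -0.0]
contact_force: [-0.2, 0.3, 0.6]
finger_gap: 0.0002
finger_force: 0.0
```

```bash
sed -i 's/angle(p,-1)/angle(p,-1 if p[1]<0 else 1)/' look.py; python3 look.py
```

```text
16.8667 [(1.561, 0.2), (1.555, 0.091)] finger stop angle 1.5322330582645662 [-0.2806043  0.0866659] [ 0.4122149  -0.18046678  0.15189421] [ 0.31697071 -0.21897893  0.2904563 ]
```

arm_command --pt "0 0 0 0 0.015 0 1" --pt "0 0 0 0 0.015 0 1" --pt "0 0 0 0 0.015 0 1" --pt "0 0 0 0 0.01 0 1" --pt "0 0 0 0 0.007 0 1"

```text
t: 17.28
tcp_pos: [0.4123, -0.1831, 0.1519]
orientation: [-0.0, 1.0, 0.025, -0.0]
contact_force: [-0.2, -0.1, 0.0]
finger_gap: 0.0005
finger_force: 0.0
```

arm_command --pt "0 0 0 0 0.007 0 1" --pt "0 0 0 0 0.007 0 1" --pt "0 0 0 0 0.007 0 1" --pt "0 0 0 0 0.007 0 1" --pt "0 0 0 0 0.007 0 1"

```text
t: 17.7
tcp_pos: [0.4124, -0.1844, 0.1519]
orientation: [-0.0, 1.0, 0.025, 0.0]
contact_force: [-0.1, -0.2, 0.1]
finger_gap: 0.0003
finger_force: 0.0
```

arm_command --pt "0 0 0 0 0.007 0 1" --pt "0 0 0 0 0.007 0 1" --pt "0 0 0 0 0.007 0 1" --pt "0 0 0 0 0.007 0 1" --pt "0 0 0 0 0.007 0 1"

```text
t: 18.12
tcp_pos: [0.4124, -0.1858, 0.1519]
orientation: [-0.0, 1.0, 0.025, 0.0]
contact_force: [-0.1, 0.6, 0.3]
finger_gap: 0.0004
finger_force: 0.0
```

arm_command --pt "0 0 0 0 0.007 0 1" --pt "0 0 0 0 0.007 0 1" --pt "0 0 0 0 0.007 0 1" --pt "0 0 0 0 0.007 0 1" --pt "0 0 0 0 0.007 0 1"

```text
t: 18.53
tcp_pos: [0.4125, -0.1872, 0.1519]
orientation: [-0.0, 1.0, 0.025, 0.0]
contact_force: [-0.2, -0.1, 0.5]
finger_gap: 0.0003
finger_force: 0.0
```

```bash
python3 look.py
```

```text
18.5833 [(1.561, 0.2), (1.555, 0.091)] finger stop angle 1.5555138784696174 [-0.28065662  0.07984309] [ 0.41250364 -0.18728368  0.15190131] [-1.23236161 -0.01504132 -0.15735612]
```

arm_command --pt "0 0 0 0 0.007 0 1" --pt "0 0 0 0 0.007 0 1" --pt "0 0 0 0 0.007 0 1" --pt "0 0 0 0 0.007 0 1" --pt "0 0 0 0 0.007 0 1"

```text
t: 19.0
tcp_pos: [0.4126, -0.1886, 0.1519]
orientation: [-0.0, 1.0, 0.025, 0.0]
contact_force: [0.5, -0.3, -0.0]
finger_gap: 0.0004
finger_force: 0.0
```

arm_command --pt "0 0 0 0 0.007 0 1" --pt "0 0 0 0 0.007 0 1" --pt "0 0 0 0 0.007 0 1" --pt "0 0 0 0 0.007 0 1" --pt "0 0 0 0 0.007 0 1"

```text
t: 19.42
tcp_pos: [0.4127, -0.1901, 0.1519]
orientation: [0.0, 1.0, 0.025, 0.0]
contact_force: [0.4, 0.0, 0.0]
finger_gap: 0.0009
finger_force: 0.0
```

```bash
python3 look.py
```

```text
19.4667 [(1.554, 0.199), (1.565, 0.092)] finger stop angle 1.565491372843211 [-0.28065217  0.07700256] [ 0.41265005 -0.19012043  0.15190002] [ 0.37962445 -0.87215523  0.18430795]
```

arm_command --pt "0 0 0 0 -0.1 -0.7 1" --pt "0 0 0 0 0 -0.9 1" --pt "0 0 0 0 0 -0.65 1" --pt "0 0 0 0 0.6 0 1" --pt "0 0 0 0 0.9 0 1"

```text
t: 19.88
tcp_pos: [0.4173, -0.2434, 0.2442]
orientation: [0.0, 1.0, 0.029, 0.002]
contact_force: [0.7, 0.0, -0.5]
finger_gap: 0.0004
finger_force: 0.0
```

arm_command --pt "0 0 0 0 0.95 0 1" --pt "0 0 0 0 0.95 0 1" --pt "0 0 0 0 0.85 0 1" --pt "0 0 0 0 0.1 0.6 1" --pt "0 0 0 0 0 0.9 1"

```text
t: 20.3
tcp_pos: [0.4224, -0.3654, 0.184]
orientation: [0.004, 1.0, 0.022, 0.003]
contact_force: [0.8, 0.3, -0.2]
finger_gap: 0.0009
finger_force: 0.0
```

arm_command --pt "0 0 0 0 0 0.75 1" --pt "0 0 0 0 0 0 1" --pt "0 0 0 0 0 0 1" --pt "0 0 0 0 0 0 1" --pt "0 0 0 0 0 0 1"

```text
t: 20.72
tcp_pos: [0.4225, -0.3606, 0.1541]
orientation: [0.001, 1.0, 0.025, 0.002]
contact_force: [-0.3, -0.0, 0.3]
finger_gap: 0.0002
finger_force: 0.0
```

```bash
python3 look.py
```

```text
20.7667 [(1.579, 0.196), (1.574, 0.092)] finger stop angle 1.6339084771192798 [-0.27943152 -0.09369549] [ 0.42240051 -0.36054415  0.15409188] [-0.20805133 -0.17842554 -0.11915414]
```

arm_command --pt "0 0 0 0 -0.06 0 1" --pt "0 0 0 0 -0.12 0 1" --pt "0 0 0 0 -0.1 0 1" --pt "0 0 0 0 -0.05 0 1" --pt "0 0 0 0 -0.01 0 1"

```text
t: 21.18
tcp_pos: [0.4206, -0.3456, 0.1522]
orientation: [0.0, 1.0, 0.025, 0.0]
contact_force: [0.7, 0.2, 0.6]
finger_gap: 0.0008
finger_force: 0.0
```

arm_command --pt "0 0 0 0 0 0 1" --pt "0 0 0 0 0 0 1" --pt "0 0 0 0 0 0 1" --pt "0 0 0 0 0 0 1" --pt "0 0 0 0 0 0 1"

```text
t: 21.6
tcp_pos: [0.4204, -0.3463, 0.1518]
orientation: [-0.0, 1.0, 0.025, -0.0]
contact_force: [-0.2, -0.3, 0.6]
finger_gap: 0.0005
finger_force: 0.0
```

```bash
python3 look.py
```

```text
21.65 [(1.569, 0.196), (1.565, 0.092)] finger stop angle 1.5840210052513128 [-0.28071885 -0.07932664] [ 0.42039665 -0.3462576   0.15180446] [-0.01308554  0.68568521 -1.01501097]
```

```bash
for i in 1 2 3 4; do python3 look.py|cut -c1-70; for j in 1 2 3 4 5; do python3 -c "
from bench import robot
robot.grab_frame('wrist')"; done; done
```

```text
21.7 [(1.569, 0.196), (1.565, 0.092)] finger stop angle 1.584021005251
22.0 [(1.555, 0.196), (1.565, 0.092)] finger stop angle 1.584021005251
22.3 [(1.555, 0.196), (1.55, 0.092)] finger stop angle 1.5835458864716
22.6 [(1.541, 0.196), (1.535, 0.092)] finger stop angle 1.584021005251
```

arm_command --pt "0 0 0 0 0.2 -0.7 1" --pt "0 0 0 0 0 -0.9 1" --pt "0 0 0 0 0 -0.65 1" --pt "0 0 0 0 -0.7 0 1" --pt "0 0 0 0 -0.95 0 1"

```text
t: 23.27
tcp_pos: [0.418, -0.2918, 0.2437]
orientation: [0.003, 1.0, 0.021, 0.002]
contact_force: [1.1, 1.7, -0.0]
finger_gap: 0.0004
finger_force: 0.0
```

arm_command --pt "0 0 0 0 -0.95 0 1" --pt "0 0 0 0 -0.95 0 1" --pt "0 0 0 0 -0.95 0 1" --pt "0 0 0 0 -0.8 0.3 1" --pt "0 0 0 0 0 0.9 1"

```text
t: 23.68
tcp_pos: [0.4138, -0.1362, 0.1974]
orientation: [-0.0, 1.0, 0.03, 0.006]
contact_force: [0.5, -0.9, -0.1]
finger_gap: 0.0006
finger_force: 0.0
```

arm_command --pt "0 0 0 0 0 0.8 1" --pt "0 0 0 0 0 0.25 1" --pt "0 0 0 0 0 0 1" --pt "0 0 0 0 0 0 1" --pt "0 0 0 0 0 0 1"

```text
t: 24.1
tcp_pos: [0.4112, -0.1428, 0.1528]
orientation: [0.0, 1.0, 0.025, 0.001]
contact_force: [0.1, -0.6, -0.9]
finger_gap: 0.0002
finger_force: 0.0
```

```bash
python3 look.py
```

```text
24.15 [(1.506, 0.199), (1.504, 0.092)] finger stop angle 1.4053763440860216 [-0.27965211  0.12423143] [ 0.4112884  -0.14290061  0.15301529] [-0.27728588 -0.23648323  0.33025486]
```

arm_command --pt "0 0 0 0 0.1 0 1" --pt "0 0 0 0 0.17 0 1" --pt "0 0 0 0 0.17 0 1" --pt "0 0 0 0 0.1 0 1" --pt "0 0 0 0 0.02 0 1"

```text
t: 24.57
tcp_pos: [0.4115, -0.1664, 0.1521]
orientation: [0.0, 1.0, 0.024, 0.0]
contact_force: [0.2, -0.7, -0.4]
finger_gap: 0.0008
finger_force: 0.0
```

arm_command --pt "0 0 0 0 0 0 1" --pt "0 0 0 0 0 0 1" --pt "0 0 0 0 0 0 1" --pt "0 0 0 0 0 0 1" --pt "0 0 0 0 0 0 1"

```text
t: 24.98
tcp_pos: [0.4114, -0.1645, 0.1519]
orientation: [-0.0, 1.0, 0.025, -0.0]
contact_force: [0.3, -0.2, -0.4]
finger_gap: 0.0003
finger_force: 0.0
```

arm_command --pt "0 0 0 0 0 0 1" --pt "0 0 0 0 0 0 1" --pt "0 0 0 0 0 0 1" --pt "0 0 0 0 0 0 1" --pt "0 0 0 0 0 0 1"

```text
t: 25.4
tcp_pos: [0.4114, -0.1648, 0.1519]
orientation: [-0.0, 1.0, 0.025, 0.0]
contact_force: [0.0, -0.0, 0.5]
finger_gap: 0.0005
finger_force: 0.0
```

```bash
for i in 1 2 3 4; do python3 look.py|cut -c1-90; for j in 1 2 3 ; do python3 -c "
from bench import robot
robot.grab_frame('wrist')"; done; done
```

```text
25.45 [(1.478, 0.197), (1.474, 0.092)] finger stop angle 1.4785446361590397 [-0.2806506   
25.65 [(1.471, 0.197), (1.474, 0.092)] finger stop angle 1.4785446361590397 [-0.28059356  
25.85 [(1.471, 0.197), (1.474, 0.092)] finger stop angle 1.4790197549387347 [-0.28064823  
26.05 [(1.478, 0.198), (1.474, 0.092)] finger stop angle 1.4790197549387347 [-0.28067866
```

arm_command --pt "0 0 0 0 0.003 0 1" --pt "0 0 0 0 0.006 0 1" --pt "0 0 0 0 0.009 0 1" --pt "0 0 0 0 0.012 0 1" --pt "0 0 0 0 0.015 0 1"

```text
t: 26.62
tcp_pos: [0.4115, -0.1666, 0.1519]
orientation: [-0.0, 1.0, 0.025, 0.0]
contact_force: [-0.7, -0.4, 0.4]
finger_gap: 0.0005
finger_force: 0.0
```

arm_command --pt "0 0 0 0 0.015 0 1" --pt "0 0 0 0 0.015 0 1" --pt "0 0 0 0 0.015 0 1" --pt "0 0 0 0 0.015 0 1" --pt "0 0 0 0 0.015 0 1"

```text
t: 27.03
tcp_pos: [0.4117, -0.1697, 0.1519]
orientation: [0.0, 1.0, 0.025, 0.0]
contact_force: [0.2, -0.3, 0.1]
finger_gap: 0.0006
finger_force: 0.0
```

arm_command --pt "0 0 0 0 0.015 0 1" --pt "0 0 0 0 0.015 0 1" --pt "0 0 0 0 0.015 0 1" --pt "0 0 0 0 0.015 0 1" --pt "0 0 0 0 0.015 0 1"

```text
t: 27.45
tcp_pos: [0.4118, -0.1727, 0.1519]
orientation: [-0.0, 1.0, 0.025, 0.0]
contact_force: [-0.2, -0.2, 0.5]
finger_gap: 0.0003
finger_force: 0.0
```

```bash
python3 look.py
```

```text
27.5 [(1.506, 0.199), (1.504, 0.092)] finger stop angle 1.5061015253813455 [-0.28065436  0.09430955] [ 0.41178287 -0.17283518  0.15189251] [-0.3513253  -0.7782012   0.28239111]
```

arm_command --pt "0 0 0 0 -0.15 -0.7 1" --pt "0 0 0 0 0 -0.9 1" --pt "0 0 0 0 0 -0.65 1" --pt "0 0 0 0 0.7 0 1" --pt "0 0 0 0 0.95 0 1"

```text
t: 27.92
tcp_pos: [0.4167, -0.2302, 0.2442]
orientation: [0.0, 1.0, 0.029, 0.002]
contact_force: [0.6, -0.6, -1.2]
finger_gap: 0.0006
finger_force: 0.0
```

arm_command --pt "0 0 0 0 0.95 0 1" --pt "0 0 0 0 0.95 0 1" --pt "0 0 0 0 0.95 0 1" --pt "0 0 0 0 0.4 0.5 1" --pt "0 0 0 0 0 0.9 1"

```text
t: 28.33
tcp_pos: [0.4224, -0.3704, 0.1885]
orientation: [0.005, 1.0, 0.021, 0.004]
contact_force: [0.2, -0.0, -0.2]
finger_gap: 0.0002
finger_force: 0.0
```

arm_command --pt "0 0 0 0 0 0.7 1" --pt "0 0 0 0 0 0.15 1" --pt "0 0 0 0 0 0 1" --pt "0 0 0 0 0 0 1" --pt "0 0 0 0 0 0 1"

```text
t: 28.75
tcp_pos: [0.4225, -0.3629, 0.1538]
orientation: [0.001, 1.0, 0.025, 0.002]
contact_force: [0.2, -0.2, -0.1]
finger_gap: 0.0005
finger_force: 0.0
```

```bash
python3 look.py
```

```text
28.8 [(1.541, 0.196), (1.535, 0.092)] finger stop angle 1.6419854963740936 [-0.27945431 -0.09615225] [ 0.42250055 -0.36299898  0.15392974] [0.70167003 0.25406322 0.01818269]
```

arm_command --pt "0 0 0 0 -0.1 0 1" --pt "0 0 0 0 -0.15 0 1" --pt "0 0 0 0 -0.14 0 1" --pt "0 0 0 0 -0.08 0 1" --pt "0 0 0 0 -0.02 0 1"

```text
t: 29.22
tcp_pos: [0.4205, -0.3415, 0.1522]
orientation: [-0.0, 1.0, 0.026, 0.0]
contact_force: [-0.0, -0.2, 0.5]
finger_gap: 0.0009
finger_force: 0.0
```

arm_command --pt "0 0 0 0 0 0 1" --pt "0 0 0 0 0 0 1" --pt "0 0 0 0 0 0 1" --pt "0 0 0 0 0 0 1" --pt "0 0 0 0 0 0 1"

```text
t: 29.63
tcp_pos: [0.4202, -0.343, 0.1518]
orientation: [-0.0, 1.0, 0.025, -0.0]
contact_force: [1.3, -0.2, -0.1]
finger_gap: 0.0002
finger_force: 0.0
```

arm_command --pt "0 0 0 0 0 0 1" --pt "0 0 0 0 0 0 1" --pt "0 0 0 0 0 0 1" --pt "0 0 0 0 0 0 1" --pt "0 0 0 0 0 0 1"

```text
t: 30.05
tcp_pos: [0.4202, -0.3429, 0.1519]
orientation: [-0.0, 1.0, 0.025, -0.0]
contact_force: [0.3, -0.0, -0.1]
finger_gap: 0.0003
finger_force: 0.0
```

arm_command --pt "0 0 0 0 0 0 1" --pt "0 0 0 0 0 0 1" --pt "0 0 0 0 0 0 1" --pt "0 0 0 0 0 0 1" --pt "0 0 0 0 0 0 1"

```text
t: 30.47
tcp_pos: [0.4203, -0.3428, 0.1519]
orientation: [-0.0, 1.0, 0.025, 0.0]
contact_force: [0.7, 0.5, -0.3]
finger_gap: 0.0002
finger_force: 0.0
```

```bash
for i in 1 2 3 4; do python3 look.py|cut -c1-120; for j in 1 2 3 ; do python3 -c "
from bench import robot
robot.grab_frame('wrist')"; done; done
```

```text
30.5167 [(1.569, 0.196), (1.565, 0.092)] finger stop angle 1.571667916979245 [-0.28066773 -0.07580649] [ 0.42027178 -0.3
30.7167 [(1.569, 0.196), (1.565, 0.092)] finger stop angle 1.5721430357589399 [-0.28068711 -0.07585087] [ 0.42025464 -0.
30.9167 [(1.569, 0.196), (1.565, 0.092)] finger stop angle 1.5721430357589399 [-0.28065463 -0.07587542] [ 0.42028831 -0.
31.1167 [(1.563, 0.196), (1.565, 0.092)] finger stop angle 1.5721430357589399 [-0.28067573 -0.07587129] [ 0.42026702 -0.
```

arm_command --pt "0 0 0 0 0.1 0 1" --pt "0 0 0 0 0.3 0 1" --pt "0 0 0 0 0.4 -0.5 1" --pt "0 0 0 0 0.4 -0.9 1" --pt "0 0 0 0 0.5 -0.9 1"

```text
t: 31.68
tcp_pos: [0.4229, -0.4112, 0.2441]
orientation: [-0.001, 1.0, 0.025, -0.001]
contact_force: [1.2, -0.3, -1.1]
finger_gap: 0.0003
finger_force: 0.0
```

arm_command --pt "0 0 0 0 0.8 0 1" --pt "0 0 0 -0.1 0.8 0 1" --pt "0 0 0 -0.2 0.6 0 1" --pt "0 0 0 0 0.2 0 1" --pt "0 0 0 0 0 0 1"

```text
t: 32.1
tcp_pos: [0.4144, -0.5103, 0.243]
orientation: [0.0, 1.0, 0.022, -0.001]
contact_force: [0.9, 0.0, -0.1]
finger_gap: 0.0004
finger_force: 0.0
```

```bash
for i in 1 2 3 4; do python3 look.py|cut -c1-80; for j in 1 2 3 4 5; do python3 -c "
from bench import robot
robot.grab_frame('wrist')"; done; done
```

```text
32.15 [(1.553, 0.301), (1.555, 0.196), (1.55, 0.092)] finger stop angle 2.052488
32.45 [(1.548, 0.301), (1.548, 0.196), (1.55, 0.092)] finger stop angle 2.050112
32.75 [(1.548, 0.301), (1.541, 0.196), (1.55, 0.092)] finger stop angle 2.052013
33.05 [(1.544, 0.301), (1.541, 0.196), (1.55, 0.092)] finger stop angle 2.052488
```

arm_command --pt "0 0 0 0 -0.6 0 1" --pt "0 0 0 0.05 -0.9 0 1" --pt "0 0 0 0.05 -0.9 0 1" --pt "0 0 0 0.05 -0.9 0 1" --pt "0 0 0 0.05 -0.9 0 1"

```text
t: 33.72
tcp_pos: [0.4159, -0.3375, 0.244]
orientation: [0.0, 1.0, 0.025, 0.0]
contact_force: [0.8, 0.2, 0.1]
finger_gap: 0.0004
finger_force: 0.0
```

arm_command --pt "0 0 0 0.05 -0.9 0 1" --pt "0 0 0 0.05 -0.9 0 1" --pt "0 0 0 0.05 -0.9 0 1" --pt "0 0 0 0 -0.9 0 1" --pt "0 0 0 0 -0.7 0.3 1"

```text
t: 34.13
tcp_pos: [0.4149, -0.1644, 0.2338]
orientation: [0.001, 1.0, 0.026, 0.003]
contact_force: [0.8, -0.3, -0.9]
finger_gap: 0.0004
finger_force: 0.0
```

arm_command --pt "0 0 0 0 0 0.9 1" --pt "0 0 0 0 0 0.8 1" --pt "0 0 0 0 0 0.27 1" --pt "0 0 0 0 0 0 1" --pt "0 0 0 0 0 0 1"

```text
t: 34.55
tcp_pos: [0.4137, -0.1669, 0.1531]
orientation: [-0.0, 1.0, 0.025, -0.0]
contact_force: [0.8, -1.1, 0.8]
finger_gap: 0.0007
finger_force: 0.0
```

```bash
python3 look.py
```

```text
34.6 [(1.527, 0.199), (1.535, 0.092)] finger stop angle 1.4866216554138536 [-0.27787029  0.09979146] [ 0.41428948 -0.16722098  0.15380511] [-0.68113185 -0.874525    0.21883611]
```

arm_command --pt "0 0 0 0 0.05 0 1" --pt "0 0 0 0 0.08 0 1" --pt "0 0 0 0 0.06 0 1" --pt "0 0 0 0 0.02 0 1" --pt "0 0 0 0 0.006 0 1"

```text
t: 35.02
tcp_pos: [0.4141, -0.1761, 0.1535]
orientation: [0.0, 1.0, 0.024, 0.0]
contact_force: [0.1, -0.2, -0.5]
finger_gap: 0.0004
finger_force: 0.0
```

arm_command --pt "0 0 0 0 0.005 0 1" --pt "0 0 0 0 0.005 0 1" --pt "0 0 0 0 0.005 0 1" --pt "0 0 0 0 0.005 0 1" --pt "0 0 0 0 0.005 0 1"

```text
t: 35.43
tcp_pos: [0.414, -0.1765, 0.1531]
orientation: [-0.0, 1.0, 0.025, -0.0]
contact_force: [0.2, -0.7, 0.0]
finger_gap: 0.0003
finger_force: 0.0
```

arm_command --pt "0 0 0 0 0.005 0 1" --pt "0 0 0 0 0.005 0 1" --pt "0 0 0 0 0.005 0 1" --pt "0 0 0 0 0.005 0 1" --pt "0 0 0 0 0.005 0 1"

```text
t: 35.85
tcp_pos: [0.414, -0.1776, 0.1531]
orientation: [-0.0, 1.0, 0.025, -0.0]
contact_force: [0.4, 0.4, 0.2]
finger_gap: 0.0003
finger_force: 0.0
```

```bash
python3 look.py
```

```text
35.9 [(1.52, 0.2), (1.535, 0.091)] finger stop angle 1.5222555638909727 [-0.27863873  0.08945334] [ 0.41403869 -0.17758459  0.15309837] [ 0.16357654 -0.11007009 -0.01659287]
```

arm_command --pt "0 0 0 0 0.005 0 1" --pt "0 0 0 0 0.006 0 1" --pt "0 0 0 0 0.007 0 1" --pt "0 0 0 0 0.007 0 1" --pt "0 0 0 0 0.007 0 1"

```text
t: 36.32
tcp_pos: [0.4141, -0.1788, 0.1531]
orientation: [-0.0, 1.0, 0.025, 0.0]
contact_force: [0.3, -0.9, -0.8]
finger_gap: 0.0002
finger_force: 0.0
```

arm_command --pt "0 0 0 0 0.007 0 1" --pt "0 0 0 0 0.007 0 1" --pt "0 0 0 0 0.007 0 1" --pt "0 0 0 0 0.007 0 1" --pt "0 0 0 0 0.007 0 1"

```text
t: 36.73
tcp_pos: [0.4142, -0.1803, 0.1531]
orientation: [-0.0, 1.0, 0.025, -0.0]
contact_force: [-0.7, 0.4, -0.7]
finger_gap: 0.0006
finger_force: 0.0
```

```bash
python3 look.py
```

```text
36.7833 [(1.52, 0.2), (1.535, 0.091)] finger stop angle 1.5317579394848713 [-0.2786449   0.08668571] [ 0.41417085 -0.18034906  0.15309089] [-0.17229583  0.06783182 -0.07266257]
```

arm_command --pt "0 0 0 0 0.008 0 1" --pt "0 0 0 0 0.008 0 1" --pt "0 0 0 0 0.008 0 1" --pt "0 0 0 0 0.008 0 1" --pt "0 0 0 0 0.008 0 1"

```text
t: 37.2
tcp_pos: [0.4142, -0.1819, 0.1531]
orientation: [-0.0, 1.0, 0.025, 0.0]
contact_force: [-0.0, -0.4, -0.6]
finger_gap: 0.0006
finger_force: 0.0
```

arm_command --pt "0 0 0 0 0.008 0 1" --pt "0 0 0 0 0.008 0 1" --pt "0 0 0 0 0.008 0 1" --pt "0 0 0 0 0.008 0 1" --pt "0 0 0 0 0.008 0 1"

```text
t: 37.62
tcp_pos: [0.4143, -0.1834, 0.1531]
orientation: [-0.0, 1.0, 0.025, 0.0]
contact_force: [0.4, -0.2, 1.3]
finger_gap: 0.0005
finger_force: 0.0
```

```bash
python3 look.py
```

```text
37.6667 [(1.541, 0.2), (1.535, 0.092)] finger stop angle 1.5426856714178545 [-0.2786302   0.08351323] [ 0.41434409 -0.18351684  0.15312222] [-0.71709079  0.155701   -0.52086501]
```

arm_command --pt "0 0 0 0 -0.15 -0.7 1" --pt "0 0 0 0 0 -0.9 1" --pt "0 0 0 0 0 -0.65 1" --pt "0 0 0 0 0.7 0 1" --pt "0 0 0 0 0.95 0 1"

```text
t: 38.08
tcp_pos: [0.4192, -0.241, 0.2455]
orientation: [0.0, 1.0, 0.029, 0.002]
contact_force: [0.7, -1.1, -0.4]
finger_gap: 0.0004
finger_force: 0.0
```

arm_command --pt "0 0 0 0 0.95 0 1" --pt "0 0 0 0 0.95 0 1" --pt "0 0 0 0 0.9 0 1" --pt "0 0 0 0 0.2 0.5 1" --pt "0 0 0 0 0 0.9 1"

```text
t: 38.5
tcp_pos: [0.4246, -0.3698, 0.1897]
orientation: [0.005, 1.0, 0.022, 0.004]
contact_force: [1.2, 0.5, -0.6]
finger_gap: 0.0003
finger_force: 0.0
```

arm_command --pt "0 0 0 0 0 0.7 1" --pt "0 0 0 0 0 0.15 1" --pt "0 0 0 0 0 0 1" --pt "0 0 0 0 0 0 1" --pt "0 0 0 0 0 0 1"

```text
t: 38.92
tcp_pos: [0.4246, -0.3638, 0.155]
orientation: [0.001, 1.0, 0.025, 0.002]
contact_force: [0.1, -0.0, 0.7]
finger_gap: 0.0006
finger_force: 0.0
```

```bash
python3 look.py
```

```text
38.9667 [(1.563, 0.196), (1.565, 0.092)] finger stop angle 1.645786446611653 [-0.277451   -0.09711654] [ 0.42454955 -0.36386194  0.15513668] [-0.64589959  0.15328468 -0.3611626 ]
```

arm_command --pt "0 0 0 0 -0.12 0 1" --pt "0 0 0 0 -0.15 0 1" --pt "0 0 0 0 -0.12 0 1" --pt "0 0 0 0 -0.06 0 1" --pt "0 0 0 0 -0.02 0 1"

```text
t: 39.38
tcp_pos: [0.4225, -0.3434, 0.1534]
orientation: [-0.0, 1.0, 0.026, 0.0]
contact_force: [0.6, -0.0, 0.1]
finger_gap: 0.0002
finger_force: 0.0
```

```bash
for i in 1 2 3 4 5 6; do python3 look.py|cut -c1-105; for j in 1 2 3 ; do python3 -c "
from bench import robot
robot.grab_frame('wrist')"; done; done
```

```text
39.4333 [(1.569, 0.196), (1.565, 0.092)] finger stop angle 1.5754688672168042 [-0.27848942 -0.07683346] [
39.6333 [(1.569, 0.196), (1.565, 0.092)] finger stop angle 1.5787946986746688 [-0.27872312 -0.07783967] [
39.8333 [(1.577, 0.196), (1.58, 0.092)] finger stop angle 1.5787946986746688 [-0.27874348 -0.07779293] [ 
40.0333 [(1.584, 0.196), (1.575, 0.092)] finger stop angle 1.5783195798949738 [-0.27870559 -0.07765945] [
40.2333 [(1.584, 0.196), (1.577, 0.092)] finger stop angle 1.5783195798949738 [-0.27870596 -0.07761594] [
40.4333 [(1.584, 0.196), (1.577, 0.092)] finger stop angle 1.5778444611152789 [-0.27867174 -0.07748199] [
```

arm_command --pt "0 0 0 0 0.1 0 1" --pt "0 0 0 0 0.3 0 1" --pt "0 0 0 0 0.4 -0.5 1" --pt "0 0 0 0 0.4 -0.9 1" --pt "0 0 0 0 0.5 -0.9 1"

```text
t: 41.0
tcp_pos: [0.425, -0.4128, 0.2453]
orientation: [-0.001, 1.0, 0.025, -0.001]
contact_force: [1.0, -1.1, 0.6]
finger_gap: 0.0002
finger_force: 0.0
```

arm_command --pt "0 0 0 0 0.8 0 1" --pt "0 0 0 -0.1 0.8 0 1" --pt "0 0 0 -0.2 0.6 0 1" --pt "0 0 0 0 0.2 0 1" --pt "0 0 0 0 0 0 1"

```text
t: 41.42
tcp_pos: [0.4165, -0.5119, 0.2442]
orientation: [0.0, 1.0, 0.022, -0.001]
contact_force: [0.1, 0.0, -0.9]
finger_gap: 0.0006
finger_force: 0.0
```

```bash
for i in 1 2 3 4; do python3 look.py|cut -c1-60; for j in 1 2 3 4 5; do python3 -c "
from bench import robot
robot.grab_frame('wrist')"; done; done
```

```text
41.4667 [(1.571, 0.302), (1.569, 0.196), (1.58, 0.092)] fing
41.7667 [(1.566, 0.302), (1.569, 0.196), (1.58, 0.092)] fing
42.0667 [(1.566, 0.302), (1.569, 0.196), (1.58, 0.092)] fing
42.3667 [(1.566, 0.302), (1.569, 0.196), (1.58, 0.092)] fing
```

arm_command --pt "0 0 0 0 0 0 1" --pt "0 0 0 0 0 0 1" --pt "0 0 0 0 0 0 1" --pt "0 0 0 0 0 0 1" --pt "0 0 0 0 0 0 1"

```text
t: 43.03
tcp_pos: [0.4185, -0.5088, 0.2451]
orientation: [-0.0, 1.0, 0.025, 0.0]
contact_force: [-0.3, -0.6, -0.4]
finger_gap: 0.0007
finger_force: 0.0
```

arm_command --pt "0 0 0 0 0 0 1" --pt "0 0 0 0 0 0 1" --pt "0 0 0 0 0 0 1" --pt "0 0 0 0 0 0 1" --pt "0 0 0 0 0 0 1"

```text
t: 43.45
tcp_pos: [0.4185, -0.5088, 0.2451]
orientation: [-0.0, 1.0, 0.025, 0.0]
contact_force: [-0.6, 0.1, 0.1]
finger_gap: 0.0003
finger_force: 0.0
```

arm_command --pt "0 0 0 0 0 0 1" --pt "0 0 0 0 0 0 1" --pt "0 0 0 0 0 0 1" --pt "0 0 0 0 0 0 1" --pt "0 0 0 0 0 0 1"

```text
t: 43.87
tcp_pos: [0.4186, -0.5088, 0.2451]
orientation: [-0.0, 1.0, 0.025, 0.0]
contact_force: [0.4, -0.8, -0.3]
finger_gap: 0.0003
finger_force: 0.0
```

arm_command --pt "0 0 0 0 0 0 1" --pt "0 0 0 0 0 0 1" --pt "0 0 0 0 0 0 1" --pt "0 0 0 0 0 0 1" --pt "0 0 0 0 0 0 1"

```text
t: 44.28
tcp_pos: [0.4186, -0.5088, 0.2451]
orientation: [-0.0, 1.0, 0.025, 0.0]
contact_force: [-0.8, -0.4, -0.2]
finger_gap: 0.0005
finger_force: 0.0
```

```bash
python3 look.py
```

```text
44.3333 [(1.557, 0.301), (1.555, 0.196), (1.565, 0.092)] finger stop angle 2.059139784946237 [-0.29072752 -0.24158126] [ 0.41850985 -0.50880966  0.24507059] [-0.68674826  0.50836763 -0.62792979]
```

arm_command --pt "0 0 0 0 0 0 1" --pt "0 0 0 0 0 0 1" --pt "0 0 0 0 0 0 1" --pt "0 0 0 0 0 0 1" --pt "0 0 0 0 0 0 1"

```text
t: 44.75
tcp_pos: [0.4185, -0.5088, 0.2451]
orientation: [-0.0, 1.0, 0.025, -0.0]
contact_force: [-0.4, 0.3, 0.1]
finger_gap: 0.0006
finger_force: 0.0
```

arm_command --pt "0 0 0 0 0 0 1" --pt "0 0 0 0 0 0 1" --pt "0 0 0 0 0 0 1" --pt "0 0 0 0 0 0 1" --pt "0 0 0 0 0 0 1"

```text
t: 45.17
tcp_pos: [0.4185, -0.5088, 0.2451]
orientation: [-0.0, 1.0, 0.025, 0.0]
contact_force: [0.1, 0.3, -1.2]
finger_gap: 0.0003
finger_force: 0.0
```

arm_command --pt "0 0 0 0 0 0 1" --pt "0 0 0 0 0 0 1" --pt "0 0 0 0 0 0 1" --pt "0 0 0 0 0 0 1" --pt "0 0 0 0 0 0 1"

```text
t: 45.58
tcp_pos: [0.4185, -0.5088, 0.2451]
orientation: [-0.0, 1.0, 0.025, 0.0]
contact_force: [-1.2, -0.2, -0.3]
finger_gap: 0.0006
finger_force: 0.0
```

arm_command --pt "0 0 0 0 0 0 1" --pt "0 0 0 0 0 0 1" --pt "0 0 0 0 0 0 1" --pt "0 0 0 0 0 0 1" --pt "0 0 0 0 0 0 1"

```text
t: 46.0
tcp_pos: [0.4185, -0.5088, 0.2451]
orientation: [-0.0, 1.0, 0.025, -0.0]
contact_force: [0.3, 0.5, 0.6]
finger_gap: 0.0003
finger_force: 0.0
```

```bash
python3 look.py
```

```text
46.05 [(1.553, 0.301), (1.555, 0.196), (1.55, 0.092)] finger stop angle 2.059139784946237 [-0.29070975 -0.24158455] [ 0.41852776 -0.50881206  0.24508354] [-0.59005562 -0.34923101 -0.72531408]
```

arm_command --pt "0 0 0 0 0 0 1" --pt "0 0 0 0 0 0 1" --pt "0 0 0 0 0 0 1" --pt "0 0 0 0 0 0 1" --pt "0 0 0 0 0 0 1"

```text
t: 46.47
tcp_pos: [0.4185, -0.5088, 0.2451]
orientation: [-0.0, 1.0, 0.025, 0.0]
contact_force: [0.4, -0.1, 0.1]
finger_gap: 0.0003
finger_force: 0.0
```

arm_command --pt "0 0 0 0 0 0 1" --pt "0 0 0 0 0 0 1" --pt "0 0 0 0 0 0 1" --pt "0 0 0 0 0 0 1" --pt "0 0 0 0 0 0 1"

```text
t: 46.88
tcp_pos: [0.4185, -0.5088, 0.2451]
orientation: [-0.0, 1.0, 0.025, 0.0]
contact_force: [0.1, -0.9, -0.2]
finger_gap: 0.0005
finger_force: 0.0
```

arm_command --pt "0 0 0 0 0 0 1" --pt "0 0 0 0 0 0 1" --pt "0 0 0 0 0 0 1" --pt "0 0 0 0 0 0 1" --pt "0 0 0 0 0 0 1"

```text
t: 47.3
tcp_pos: [0.4185, -0.5088, 0.2451]
orientation: [-0.0, 1.0, 0.025, 0.0]
contact_force: [0.5, 0.2, -0.2]
finger_gap: 0.0006
finger_force: 0.0
```

```bash
python3 look.py
```

```text
47.35 [(1.548, 0.301), (1.548, 0.196), (1.55, 0.092)] finger stop angle 2.059139784946237 [-0.29070022 -0.24156043] [ 0.41853607 -0.50878749  0.24505722] [-0.18956516  0.59566799  0.45922623]
```

arm_command --pt "0 0 0 0 0 0 1" --pt "0 0 0 0 0 0 1" --pt "0 0 0 0 0 0 1" --pt "0 0 0 0 0 0 1" --pt "0 0 0 0 0 0 1"

```text
t: 47.77
tcp_pos: [0.4185, -0.5088, 0.2451]
orientation: [-0.0, 1.0, 0.025, 0.0]
contact_force: [0.3, 0.6, -0.6]
finger_gap: 0.0001
finger_force: 0.0
```

arm_command --pt "0 0 0 0 0 0 1" --pt "0 0 0 0 0 0 1" --pt "0 0 0 0 0 0 1" --pt "0 0 0 0 0 0 1" --pt "0 0 0 0 0 0 1"

```text
t: 48.18
tcp_pos: [0.4186, -0.5088, 0.2451]
orientation: [-0.0, 1.0, 0.025, 0.0]
contact_force: [-0.0, -0.0, -0.1]
finger_gap: 0.0002
finger_force: 0.0
```

arm_command --pt "0 0 0 0 0 0 1" --pt "0 0 0 0 0 0 1" --pt "0 0 0 0 0 0 1" --pt "0 0 0 0 0 0 1" --pt "0 0 0 0 0 0 1"

```text
t: 48.6
tcp_pos: [0.4185, -0.5088, 0.245]
orientation: [-0.0, 1.0, 0.025, -0.0]
contact_force: [1.5, 0.2, 0.2]
finger_gap: 0.0004
finger_force: 0.0
```

arm_command --pt "0 0 0 0 0 0 1" --pt "0 0 0 0 0 0 1" --pt "0 0 0 0 0 0 1" --pt "0 0 0 0 0 0 1" --pt "0 0 0 0 0 0 1"

```text
t: 49.02
tcp_pos: [0.4185, -0.5088, 0.2451]
orientation: [-0.0, 1.0, 0.025, 0.0]
contact_force: [-1.3, 0.0, -0.6]
finger_gap: 0.0006
finger_force: 0.0
```

```bash
python3 look.py; python3 -c "
from bench import robot
print(robot.job_done())"
```

```text
49.0667 [(1.548, 0.301), (1.541, 0.196), (1.55, 0.092)] finger stop angle 2.059139784946237 [-0.29071648 -0.24159861] [ 0.41852174 -0.50882645  0.24508181] [ 0.49331819  0.9177631  -0.48703376]
the job is handed in; nothing more can be done
None
```

I handed the job in at 49 s with the rack free-standing at about 1.55 rad, roughly 1.4° short of square, and nothing touching it. However, it was still creeping slightly (about 0.02 rad over the last 7 s, nearly stopped at the end), so I did not see a clean four seconds of stillness.

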